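# Release the valve key that was left latched

## Robot

A 6-joint arm with a two-finger parallel gripper is mounted at the origin on a cart in front of the work surface, level with it; the furniture and walls round the work are solid. World frame = base frame: x ahead of the robot, y to its left, z up, the work surface at z = 0. Lengths are in m, angles in rad, forces in N, time in s.
With the tool pointing down it reaches from about 0.425 to 0.925 m from the base axis. Payload 12.5 kg.
Tool frame: the origin (TCP) lies between the finger pads; the fingertips stand 14 mm ahead of it and the grasp point (between the pads) lies 5 mm behind it; z points along the fingers, y is the line along which they close (so a half turn about z gives the same grasp; the last joint's range is limited). The gripper opens to 85 mm and grips with 20 to 120 N. Pads are 22 mm wide; open, the fingers measure 114 mm over their backs; the gripper's body (76 mm by 85 mm) begins 54 mm behind the grasp point. The pads swing forward as they close: fully open they stand 13 mm farther back than shut.
Start: joints at [1.152, 0.491, 1.559, -0, 1.092, -0.106], TCP at [0.192, 0.595, 0.245] pointing down, gripper open.
Joint ranges: [-3.1, 3.1], [-0.84, 2.19], [0.05, 2.79], [-1.13, 4.28], [0.06, 2.93], [-2.69, 2.69]. Speed limits (rad/s): [2.22, 2.22, 2.79, 3.14, 3.14, 3.14].

## Interface

Orientations are given as a unit quaternion [x, y, z, w].
In Python, from rig import * gives the robot as it stands.
- The arm moves only by the shell command python3 -m jog 'ROWS' [FORCE]. ROWS is JSON, a list of rows, each an object of numbers: "tx", "ty", "tz": the shift along the tool's x, y, z each as a share of 80 mm, from -1 to 1; "rx", "ry", "rz": the turn, a rotation vector about the tool's x, y, z each as a share of 90 degrees, from -1 to 1; "fingers": the opening, from 0 (shut) to 1 (fully open). A call has 1 to 5 rows; each row is the pose to reach, as a shift and turn from the pose commanded when the call began, along the tool's axes at that moment; what a row does not reach only later rows make up. A row lasts 1/8 s, in which the tool goes at most 62.5 mm and 10.7 degrees, less where a joint would pass 70% of its speed; a pose out of reach is approached as far as the arm can. A call with a number of a shift or a turn outside -1 to 1 is refused whole. A call with a gripper value outside its range is refused whole. The fingers move at their own pace and stop on an object; FORCE is the grip in N (left out, the last holds). Time passes only in rows, so rows that repeat a pose let the fingers close. It gives the time, the measured TCP pose, the force, the opening and the grip force at its end, in the units of the state.
- state(): the state, without advancing time (a new reading comes with each control period).
- grab_frame(name): name is "side" or "top"; returns a dict with "image" (420x560x3 uint8, red, green, blue), "camera_matrix" (3x3 intrinsics, pixels), "origin" and "orientation" of the camera in the world. Camera axes: x right, y down, z forward; pixel columns grow to the right and rows downward; lengths in m; the calibration is good to about 2 mm. A picture is of the moment at which its call begins. There is no depth.
- hand_in(): hands the job in; it is judged then, once.
The state is a dict: "clock": time; "joint_positions": joint angles; "joint_vel": joint speeds; "joint_efforts": joint torques, N m; "position": TCP position; "tcp_rot": TCP orientation; "contact_force": force on the tool from outside, world axes, zero at the start; "torque": the same for the moment, N m; "grip_width": finger opening in m; "grasp_force": force on a finger pad.
Only numpy, scipy, OpenCV 4.12 (cv2) and the standard library are available. Lean on these libraries where they do the work, as an engineer would, in place of code of your own. Each camera call takes 0.05 s, during which the arm holds its last target. There are 200 camera calls.

## Task

Before the column is changed, every channel of the valve box in front of the printer must be off, but one of its four identical push keys was left latched down. Find it with the fingertips, giving a key that is up no more than a light tap, then press the latched key right in and let go so that it springs up level with the other three, and leave all four up. Pick nothing up, and leave the column, the spanner, the timer and the beaker where they lie.

Things in the scene. Friction and masses are not known exactly. Their poses are not given: they have to be found in the camera images.
- valve_box: white box 72 (x) x 140 (y) x 105 (z) mm fixed on the side bench before the printer; panel with four sockets on its -x face; a network switch 91 x 126 x 38 mm is fixed 96 to 188 mm off at -y. Origin: centre of the underside, z up. Its four push-push keys sit in the top at x = 0, y = -48, -16, 16, 48 mm and slide straight down, in black frames 28 mm square whose tops are at z 109 mm
- key_p: one of the four identical grey square key caps, 21 x 21 mm; the letter tells neither place nor state. Origin: centre of its top face. Top face at valve_box z 121 mm when up, about 117 latched, 113 at its stop. Up: gives from 0.8 N, 0.35 N more per mm; pushed to the stop and let go, it latches. Latched: solid up to 2.3 N, then sinks; 4.5 N reaches the stop; let go from there, it springs up
- key_q: one of the four identical grey square key caps, 21 x 21 mm; the letter tells neither place nor state. Origin: centre of its top face. Top face at valve_box z 121 mm when up, about 117 latched, 113 at its stop. Up: gives from 0.8 N, 0.35 N more per mm; pushed to the stop and let go, it latches. Latched: solid up to 2.3 N, then sinks; 4.5 N reaches the stop; let go from there, it springs up
- key_r: one of the four identical grey square key caps, 21 x 21 mm; the letter tells neither place nor state. Origin: centre of its top face. Top face at valve_box z 121 mm when up, about 117 latched, 113 at its stop. Up: gives from 0.8 N, 0.35 N more per mm; pushed to the stop and let go, it latches. Latched: solid up to 2.3 N, then sinks; 4.5 N reaches the stop; let go from there, it springs up
- key_s: one of the four identical grey square key caps, 21 x 21 mm; the letter tells neither place nor state. Origin: centre of its top face. Top face at valve_box z 121 mm when up, about 117 latched, 113 at its stop. Up: gives from 0.8 N, 0.35 N more per mm; pushed to the stop and let go, it latches. Latched: solid up to 2.3 N, then sinks; 4.5 N reaches the stop; let go from there, it springs up
- column_a: loose bystander: steel chromatography column 15 x 174 x 13 mm lying on the bench, origin at the centre of its underside, y along its length
- spanner_a: loose bystander: open-ended spanner 24 x 138 x 5 mm lying on the bench, origin at the centre of its underside, y along its length
- timer: loose bystander: flat laboratory timer 62 x 66 x 18 mm, origin at the centre of its underside
- beaker_50: loose bystander: small glass beaker, 44 mm across, 55 mm high, origin at the centre of its underside

How it is judged:
On the way:
1. a fingertip pushes the latched key on down from its latched height, to within 1 mm of its stop (((z of key_p in the frame of valve_box below 0.1142 m and contact force between the fingers and key_p above 0.5 N) or (z of key_q in the frame of valve_box below 0.1142 m and contact force between the fingers and key_q above 0.5 N) or (z of key_r in the frame of valve_box below 0.1142 m and contact force between the fingers and key_r above 0.5 N) or (z of key_s in the frame of valve_box below 0.1142 m and contact force between the fingers and key_s above 0.5 N))), for 0.02 s.
At the end, for the whole second after the job is handed in: all four keys stand up, each top face within 1.5 mm of the 121 mm of an up key, and the bystanders are at rest (z of each of key_p, key_q, key_r, key_s in the frame of valve_box above 0.1195 m and linear speed of each of column_a, spanner_a, timer, beaker_50 below 0.02 m/s); the robot touches nothing.
It fails at once if a key that was up is pushed in more than 6 mm (more than a light tap) (distance of any of key_p, key_q, key_r, key_s from where it was at the start of the episode above 0.006 m).
It fails at once if the column, spanner, timer or beaker is moved or lifted by more than 15 mm (distance of any of column_a, spanner_a, timer, beaker_50 from where it was at the start of the episode above 0.015 m).
It also fails if it takes over 45 s, if anything falls off the work surface, if the arm or the gripper's body presses on something with over 40 N, if the wrist force passes 120 N, or if a joint passes its speed limit or range.

## Working session

There is one attempt and no reset: what is moved stays moved. The work goes in short steps, Python scripts to look and compute and a shell command to move; the robot and the scene stay as the last step left them, time stands still between calls to the robot, and variables do not carry over. Pictures are saved under pics/ and viewed, at most 10 in all, crops included, and the job is handed in when it is done.

```bash
mkdir -p pics; python3 - <<'E'
from rig import *
import cv2
for n in("side","top"):
    f=grab_frame(n); cv2.imwrite(f"pics/{n}0.png",f["image"][:,:,::-1]); print(n,f["camera_matrix"],f["origin"],f["orientation"])
s=state(); print(s)
E
```

```text
side [[539.67210406   0.         282.16203076]
 [  0.         539.67210406 222.339277  ]
 [  0.           0.           1.        ]] [-0.00429077 -0.82642324  0.62242488] [ 0.82980254 -0.17599304  0.10348275 -0.51937031]
top [[400.49007127   0.         277.84302436]
 [  0.         400.49007127 202.41879472]
 [  0.           0.           1.        ]] [0.27400918 0.13586543 1.04674638] [ 0.71247029 -0.69824691  0.04001282 -0.05688861]
{'clock': 0.1, 'joint_positions': array([ 1.15240023e+00,  4.91506267e-01,  1.55936166e+00,  5.86063061e-08,
        1.09169920e+00, -1.05571526e-01]), 'joint_vel': array([ 0.00053116, -0.00196638, -0.00119673,  0.00172435, -0.0007717 ,
       -0.00130488]), 'joint_efforts': array([ 2.89506963e-03, -6.19451880e+01, -2.62025499e+01, -9.58612918e-05,
        2.90298114e-03, -1.03512156e-05]), 'position': array([0.1922335 , 0.59452256, 0.24479107]), 'tcp_rot': array([ 1.55775293e-01,  9.87792398e-01, -4.70605134e-04, -1.26218207e-04]), 'contact_force': array([-0.83392421,  0.21604316, -0.6007473 ]), 'torque': array([-0.01623069, -0.00246067,  0.07379678]), 'grasp_force': 0.0, 'grip_width': 0.08568106067928154}
```

View pics/top0.png

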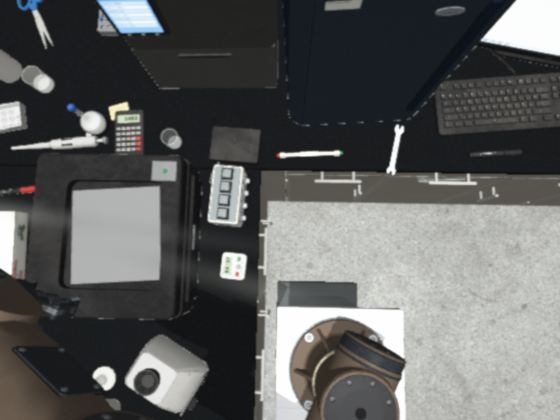

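View pics/side0.png

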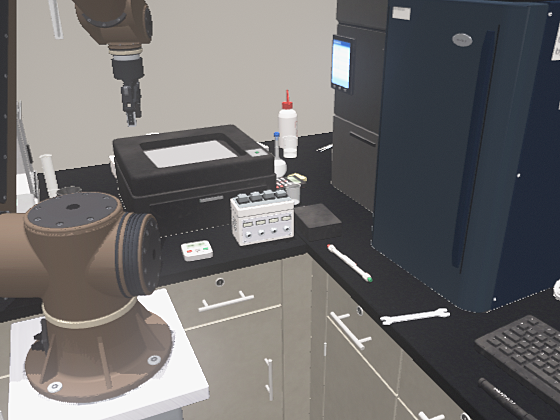

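The top view shows the valve box at about (228,195), with its keys in a column at rows ~173 to 213 and the sockets facing right. The switch is at (235,145) and the timer at (233,266). The side view shows the keys on top of the box at about (263,197). Next I'll enlarge both views around the box.

```bash
python3 - <<'E'
import cv2,numpy as np
a=cv2.imread("pics/top0.png")[155:235,195:260]; b=cv2.imread("pics/side0.png")[180:250,220:305]
a=cv2.resize(a,None,fx=6,fy=6,interpolation=2)
b=cv2.resize(b,None,fx=4.7,fy=4.7,interpolation=2)
h=max(a.shape[0],b.shape[0]); pad=lambda i:np.vstack([i,np.zeros((h-i.shape[0],i.shape[1],3),np.uint8)])
cv2.imwrite("pics/c.png",np.hstack([pad(a),pad(b)])); print(a.shape,b.shape)
E
```

```text
(480, 390, 3) (329, 400, 3)
```

View pics/c.png

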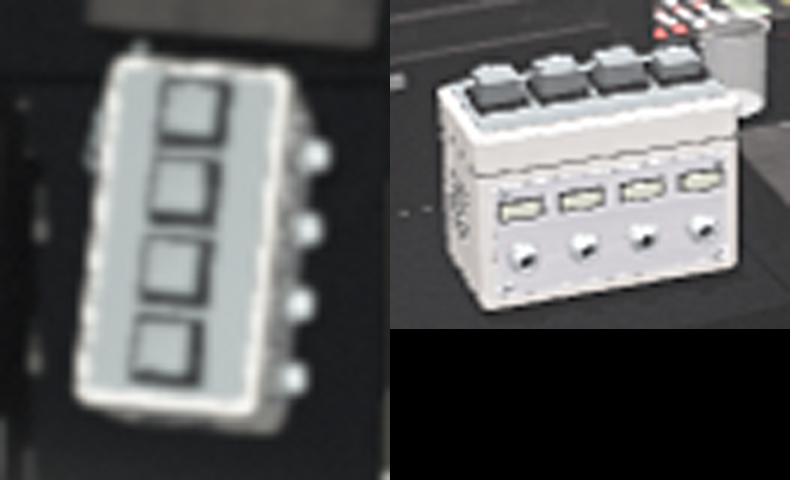

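The enlarged crop shows four grey caps in black frames, at original pixels of about (227,173), (225.5,186), (224,200) and (222.5,213). In the side view the farthest key looks slightly low. Next I'll find the cap centres and box edges by mask.

```bash
cat > h.py <<'E'
import cv2,numpy as np
from scipy.spatial.transform import Rotation as R
def ray(f,u,v,z):
    d=R.from_quat(f["orientation"]).apply(np.linalg.solve(f["camera_matrix"],[u,v,1])); o=np.array(f["origin"])
    return o+d*(z-o[2])/d[2]
def proj(f,p):
    c=R.from_quat(f["orientation"]).inv().apply(np.array(p)-f["origin"]); q=f["camera_matrix"]@c; return q[:2]/q[2]
E
python3 - <<'E'
from rig import *
from h import *
f=grab_frame("top"); S=6
g=cv2.cvtColor(f["image"],cv2.COLOR_RGB2GRAY)[155:235,195:260]
g=cv2.resize(g,None,fx=S,fy=S,interpolation=cv2.INTER_CUBIC)
m=(g>105).astype(np.uint8)
cs,h=cv2.findContours(m,cv2.RETR_CCOMP,cv2.CHAIN_APPROX_NONE)
for c in cs:
    A=cv2.contourArea(c)
    if A<800: continue
    (x,y),(w,l),a=cv2.minAreaRect(c)
    u,v=(x+.5)/S-.5+195,(y+.5)/S-.5+155
    print(int(A),u,v,w/S,l/S,a,"z.121:",ray(f,u,v,.121)[:2])
    if A>20000:
        for b in cv2.boxPoints(((x,y),(w,l),a)): print("  corner",ray(f,(b[0]+.5)/S+194.5,(b[1]+.5)/S+154.5,.105)[:2])
E
```

```text
76572 228.13118489583334 194.18811543782553 39.818066914876304 61.85813903808594 5.710593223571777 z.121: [0.41889927 0.27653428]
  corner [0.35144342 0.33063284]
  corner [0.50080282 0.32264679]
  corner [0.49259102 0.22639164]
  corner [0.34393763 0.23634793]
1287 224.70982360839844 215.42647298177084 8.335205078125 14.428179423014322 47.67543029785156 z.121: [0.36866892 0.28258931]
1254 226.09094746907553 202.05034383138022 8.348482767740885 14.690076192220053 48.74298858642578 z.121: [0.40018686 0.28060269]
1365 227.30767313639322 188.70895385742188 8.288777669270834 14.543861389160156 47.202598571777344 z.121: [0.43190346 0.27898247]
1336 228.7820587158203 175.73385620117188 8.079039891560873 14.947964986165365 49.23640060424805 z.121: [0.46304048 0.27670281]
```

```bash
python3 - <<'E'
from rig import *
from h import *
f=grab_frame("top"); S=6
g=cv2.cvtColor(f["image"],cv2.COLOR_RGB2GRAY)[155:235,195:260]
g=cv2.resize(g,None,fx=S,fy=S,interpolation=cv2.INTER_CUBIC)
for t in (120,130,140,150,160):
    n,l,st,ce=cv2.connectedComponentsWithStats((g>t).astype(np.uint8),connectivity=4)
    for i in range(1,n):
        x,y,w,h,A=st[i]
        if 900<A<6000 and x<230:
            u,v=(ce[i]+.5)/S-.5+[195,155]; print(t,A,w/S,h/S,u,v,ray(f,u,v,.121)[:2])
# dark frame rings
n,l,st,ce=cv2.connectedComponentsWithStats((g<140).astype(np.uint8),connectivity=4)
for i in range(1,n):
    x,y,w,h,A=st[i]
    if A>600 and w<120:
        r=cv2.minAreaRect(np.argwhere(l==i)[:,::-1].astype(np.float32)); u,v=(np.array(r[0])+.5)/S-.5+[195,155]; print("ring",A,np.array(r[1])/S,r[2],ray(f,u,v,.109)[:2])
E
```

```text
150 2033 8.5 8.166666666666666 226.23598130841123 172.67367601246104 [0.47030862 0.28302689]
150 2164 8.666666666666666 8.166666666666666 224.2549291435613 185.60944239063463 [0.43917452 0.28648191]
150 2302 8.833333333333334 8.666666666666666 222.8502027222705 198.90558934260065 [0.4074842  0.28851645]
150 2211 9.166666666666666 8.166666666666666 221.47312679029096 212.438074777627 [0.37552647 0.29044512]
160 1783 7.833333333333333 7.833333333333333 226.2883249205459 172.68372593008039 [0.47028648 0.28290174]
160 1870 7.833333333333333 7.5 224.37691622103387 185.62450980392157 [0.4391436  0.28619229]
160 1990 8.166666666666666 8.166666666666666 223.00025125628142 198.97001675041875 [0.40733813 0.28815739]
160 1916 8.166666666666666 7.833333333333333 221.6044711203897 212.4270180932498 [0.37555831 0.2901387 ]
ring 7513 [12.29432424 38.75536601] 6.49580192565918 [0.43885411 0.28542125]
ring 2566 [12.37321854 12.23741404] 5.19442892074585 [0.37569441 0.28966539]
```

```bash
cat >> h.py <<'E'
def plan(s,t):
    r=R.from_quat(s["tcp_rot"]); d=r.inv().apply(np.array(t)-s["position"]); 
    print("clock",s["clock"],"pos",s["position"].round(4),"F",s["contact_force"].round(2),"w",round(s["grip_width"],4),"shares",(d/.08).round(3),"axes",r.as_matrix().round(3).tolist())
E
python3 -m jog '[{"rz":-0.155,"fingers":0},{"rz":-0.155,"fingers":0},{"rz":-0.155,"fingers":0},{"rz":-0.155,"fingers":0}]' 20
python3 - <<'E'
from rig import *
from h import *
plan(state(),[.439,.286,.245])
# z check: side view of the box top in both views
f=grab_frame("side")
for k in [(.3756,.290),(.4073,.288),(.4391,.2863),(.4707,.284)]: print(proj(f,[*k,.121]),proj(f,[*k,.117]))
E
```

```text
clock 0.2 pos [0.1922 0.5946 0.245 ] F [ 0.51 -0.02  0.49] w 0.0853 shares [-4.122e+00 -2.721e+00  1.000e-03] axes [[-0.951, 0.308, -0.0], [0.308, 0.951, -0.001], [0.0, -0.001, -1.0]]
[243.13243324 195.01969441] [243.20475711 196.57438756]
[255.95190156 193.10247196] [256.0062037  194.64820484]
[268.57285719 191.16294646] [268.60966467 192.69954638]
[281.02582041 189.3525286 ] [281.04563161 190.88062177]$[0]: bad value
```

```bash

python3 -m jog '[{"tx":0,"ty":0,"tz":0,"rx":0,"ry":0,"rz":-0.155,"fingers":0},{"tx":0,"ty":0,"tz":0,"rx":0,"ry":0,"rz":-0.155,"fingers":0},{"tx":0,"ty":0,"tz":0,"rx":0,"ry":0,"rz":-0.155,"fingers":0},{"tx":0,"ty":0,"tz":0,"rx":0,"ry":0,"rz":-0.155,"fingers":0}]' 20
python3 - <<'E'
from rig import *
from h import *
plan(state(),[.439,.286,.245])
E
```

```text
clock: 0.75
position: [0.1923, 0.5947, 0.2453]
tcp_rot: [0.035, 0.999, -0.0, 0.0]
contact_force: [0.6, -0.1, 0.1]
grip_width: 0.0126
grasp_force: 0.0
clock 0.75 pos [0.1923 0.5947 0.2453] F [ 0.57 -0.12  0.1 ] w 0.0126 shares [-3.349e+00 -3.631e+00  3.000e-03] axes [[-0.998, 0.071, 0.0], [0.071, 0.998, -0.0], [-0.0, -0.0, -1.0]]
```

```bash

for i in 1; do :; done
python3 -m jog '[{"tx":-0.42,"ty":-0.45,"tz":0,"rx":0,"ry":0,"rz":0,"fingers":0},{"tx":-0.84,"ty":-0.91,"tz":0,"rx":0,"ry":0,"rz":0,"fingers":0},{"tx":-0.84,"ty":-0.91,"tz":0,"rx":0,"ry":0,"rz":0,"fingers":0}]'
python3 -m jog '[{"tx":-0.42,"ty":-0.45,"tz":0,"rx":0,"ry":0,"rz":0,"fingers":0},{"tx":-0.84,"ty":-0.91,"tz":0,"rx":0,"ry":0,"rz":0,"fingers":0},{"tx":-0.84,"ty":-0.91,"tz":0,"rx":0,"ry":0,"rz":0,"fingers":0}]'
python3 -m jog '[{"tx":-0.42,"ty":-0.45,"tz":0,"rx":0,"ry":0,"rz":0,"fingers":0},{"tx":-0.84,"ty":-0.91,"tz":0,"rx":0,"ry":0,"rz":0,"fingers":0},{"tx":-0.84,"ty":-0.91,"tz":0,"rx":0,"ry":0,"rz":0,"fingers":0}]'
python3 - <<'E'
from rig import *
from h import *
plan(state(),[.439,.286,.245])
E
```

```text
clock: 1.12
position: [0.2559, 0.5156, 0.2456]
tcp_rot: [0.037, 0.999, -0.0, 0.0]
contact_force: [-0.2, 0.8, 0.7]
grip_width: 0.0
grasp_force: 0.0
clock: 1.5
position: [0.3175, 0.439, 0.2455]
tcp_rot: [0.036, 0.999, 0.0, 0.0]
contact_force: [0.7, 0.6, 0.1]
grip_width: 0.0001
grasp_force: 0.0
clock: 1.88
position: [0.3794, 0.3623, 0.2454]
tcp_rot: [0.036, 0.999, 0.0, 0.0]
contact_force: [0.4, 0.3, -0.1]
grip_width: 0.0002
grasp_force: 0.0
clock 1.875 pos [0.3794 0.3623 0.2454] F [ 0.44  0.27 -0.08] w 0.0002 shares [-0.812 -0.897  0.005] axes [[-0.997, 0.072, 0.0], [0.072, 0.997, 0.0], [-0.0, 0.0, -1.0]]
```

```bash

python3 -m jog '[{"tx":-0.41,"ty":-0.45,"tz":0,"rx":0,"ry":0,"rz":0,"fingers":0},{"tx":-0.81,"ty":-0.9,"tz":0,"rx":0,"ry":0,"rz":0,"fingers":0},{"tx":-0.81,"ty":-0.9,"tz":0.4,"rx":0,"ry":0,"rz":0,"fingers":0},{"tx":-0.81,"ty":-0.9,"tz":0.9,"rx":0,"ry":0,"rz":0,"fingers":0},{"tx":-0.81,"ty":-0.9,"tz":0.9,"rx":0,"ry":0,"rz":0,"fingers":0}]'
python3 - <<'E'
from rig import *
from h import *
plan(state(),[.439,.286,.142])
S=6
for n,(y,x) in {"side":(120,200),"top":(130,180)}.items():
    f=grab_frame(n)["image"][y:y+130,x:x+120,::-1]; cv2.imwrite(f"pics/{n}1.png",f)
a,b=[cv2.resize(cv2.imread(f"pics/{n}1.png"),None,fx=3.3,fy=3.3,interpolation=2) for n in("side","top")]
cv2.imwrite("pics/d.png",np.hstack([a,b]))
E
```

```text
clock: 2.5
position: [0.4366, 0.2875, 0.1715]
tcp_rot: [0.034, 0.999, -0.001, -0.002]
contact_force: [0.5, -0.0, -0.1]
grip_width: 0.0001
grasp_force: 0.0
clock 2.5 pos [0.4366 0.2875 0.1715] F [ 0.51 -0.04 -0.1 ] w 0.0001 shares [-0.033 -0.016  0.369] axes [[-0.998, 0.069, -0.004], [0.069, 0.998, -0.002], [0.004, -0.002, -1.0]]
```

View pics/d.png

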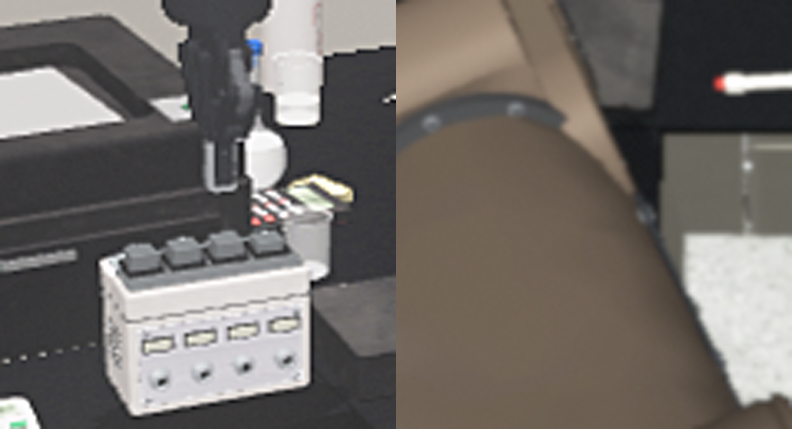

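The side crop shows the shut fingertips at crop pixel (222,190), straight above the third key, with clear space below them. The arm hides the box in the top view. Descending now.

```bash

python3 -m jog '[{"tx":-0.033,"ty":-0.016,"tz":0.2,"rx":0,"ry":0,"rz":0,"fingers":0},{"tx":-0.033,"ty":-0.016,"tz":0.36,"rx":0,"ry":0,"rz":0,"fingers":0},{"tx":-0.033,"ty":-0.016,"tz":0.36,"rx":0,"ry":0,"rz":0,"fingers":0},{"tx":-0.033,"ty":-0.016,"tz":0.36,"rx":0,"ry":0,"rz":0,"fingers":0}]'
python3 - <<'E'
from rig import *
from h import *
plan(state(),[.439,.286,.135])
E
```

```text
clock: 3.1
position: [0.4406, 0.2851, 0.1446]
tcp_rot: [0.035, 0.999, 0.0, 0.0]
contact_force: [0.1, -0.6, -0.3]
grip_width: -0.0002
grasp_force: 0.0
clock 3.1 pos [0.4406 0.2851 0.1446] F [ 0.1  -0.62 -0.33] w -0.0002 shares [0.021 0.01  0.121] axes [[-0.998, 0.069, 0.0], [0.069, 0.998, 0.0], [-0.0, 0.0, -1.0]]
```

```bash

python3 -m jog '[{"tx":0.021,"ty":0.01,"tz":0.094,"rx":0,"ry":0,"rz":0,"fingers":0},{"tx":0.021,"ty":0.01,"tz":0.094,"rx":0,"ry":0,"rz":0,"fingers":0},{"tx":0.021,"ty":0.01,"tz":0.094,"rx":0,"ry":0,"rz":0,"fingers":0}]' | grep -E 'pos|con'
for k in 1; do
python3 -m jog '[{"tx":0,"ty":0,"tz":0.02,"rx":0,"ry":0,"rz":0,"fingers":0},{"tx":0,"ty":0,"tz":0.02,"rx":0,"ry":0,"rz":0,"fingers":0},{"tx":0,"ty":0,"tz":0.02,"rx":0,"ry":0,"rz":0,"fingers":0}]'| grep -E 'pos|con'
python3 -m jog '[{"tx":0,"ty":0,"tz":0.02,"rx":0,"ry":0,"rz":0,"fingers":0},{"tx":0,"ty":0,"tz":0.02,"rx":0,"ry":0,"rz":0,"fingers":0},{"tx":0,"ty":0,"tz":0.02,"rx":0,"ry":0,"rz":0,"fingers":0}]'| grep -E 'pos|con'
done
```

```text
position: [0.4389, 0.286, 0.137]
contact_force: [-0.4, 0.2, 1.1]
position: [0.4389, 0.286, 0.1354]
contact_force: [0.8, -0.4, 0.6]
position: [0.439, 0.286, 0.1338]
contact_force: [-0.2, -0.6, 0.5]
```

```bash
cat >> h.py <<'E'
def avg(n=8):
    from rig import state,grab_frame
    F=[];Z=[]
    for i in range(n): grab_frame("side"); s=state(); F.append(s["contact_force"]); Z.append(s["position"][2])
    print("F",np.mean(F,0).round(2),"+-",(np.std(F,0)/n**.5).round(2),"tipz",round(np.mean(Z)-.014,4),"t",s["clock"])
E
python3 -c "from h import *;avg()"
python3 -m jog '[{"tx":0,"ty":0,"tz":0.02,"rx":0,"ry":0,"rz":0,"fingers":0},{"tx":0,"ty":0,"tz":0.02,"rx":0,"ry":0,"rz":0,"fingers":0}]'| grep -E 'pos|con'
python3 -c "from h import *;avg()"
```

```text
F [0.58 0.04 0.88] +- [0.19 0.19 0.15] tipz 0.1198 t 4.625
position: [0.4389, 0.286, 0.1321]
contact_force: [1.4, -0.4, 1.5]
F [0.97 0.49 1.47] +- [0.13 0.15 0.15] tipz 0.1182 t 5.275
```

```bash

python3 -m jog '[{"tx":0,"ty":0,"tz":-0.15,"rx":0,"ry":0,"rz":0,"fingers":0},{"tx":0,"ty":0,"tz":-0.15,"rx":0,"ry":0,"rz":0,"fingers":0},{"tx":-0.4,"ty":0,"tz":-0.15,"rx":0,"ry":0,"rz":0,"fingers":0},{"tx":-0.4,"ty":0,"tz":-0.15,"rx":0,"ry":0,"rz":0,"fingers":0},{"tx":-0.4,"ty":0,"tz":-0.15,"rx":0,"ry":0,"rz":0,"fingers":0}]'| grep -E 'pos|con'
python3 -c "from h import *;avg()"
python3 -m jog '[{"tx":0,"ty":0,"tz":0.1,"rx":0,"ry":0,"rz":0,"fingers":0},{"tx":0,"ty":0,"tz":0.13,"rx":0,"ry":0,"rz":0,"fingers":0},{"tx":0,"ty":0,"tz":0.15,"rx":0,"ry":0,"rz":0,"fingers":0},{"tx":0,"ty":0,"tz":0.15,"rx":0,"ry":0,"rz":0,"fingers":0}]'| grep -E 'pos|con'
python3 -c "from h import *;avg()"
```

```text
position: [0.4702, 0.2836, 0.144]
contact_force: [-0.5, 0.5, -1.3]
F [-0.1  -0.05  0.15] +- [0.12 0.18 0.13] tipz 0.1302 t 6.3
position: [0.4708, 0.2838, 0.132]
contact_force: [0.2, 0.3, 0.3]
F [ 0.25 -0.09  0.33] +- [0.13 0.22 0.19] tipz 0.1183 t 7.2
```

At the same tip height this key gives no force (0.33 N against 1.47 N on its neighbour), so it is probably the latched one. Another 2 mm will confirm it and stays within the tap limit.

```bash

python3 -m jog '[{"tx":0,"ty":0,"tz":0.023,"rx":0,"ry":0,"rz":0,"fingers":0},{"tx":0,"ty":0,"tz":0.023,"rx":0,"ry":0,"rz":0,"fingers":0}]'| grep -E 'pos|con'
python3 -c "from h import *;avg()"
```

```text
position: [0.4709, 0.2838, 0.1304]
contact_force: [-0.0, 1.0, 1.9]
F [0.15 0.13 1.71] +- [0.14 0.15 0.12] tipz 0.1164 t 7.85
```

```bash

python3 -m jog '[{"tx":0,"ty":0,"tz":0.02,"rx":0,"ry":0,"rz":0,"fingers":0},{"tx":0,"ty":0,"tz":0.04,"rx":0,"ry":0,"rz":0,"fingers":0},{"tx":0,"ty":0,"tz":0.05,"rx":0,"ry":0,"rz":0,"fingers":0},{"tx":0,"ty":0,"tz":0.05,"rx":0,"ry":0,"rz":0,"fingers":0}]'| grep -E 'pos|con'
python3 -c "from h import *;avg()"
```

```text
position: [0.4709, 0.2838, 0.1271]
contact_force: [-1.7, -1.5, 11.6]
F [-2.43 -0.87 12.31] +- [0.11 0.14 0.18] tipz 0.1131 t 8.75
```

12 N with the tip at 113.1 mm means the key is at its stop. Now I'll lift off, then tap it lightly to check that it came up.

```bash

python3 -m jog '[{"tx":0,"ty":0,"tz":-0.1,"rx":0,"ry":0,"rz":0,"fingers":0},{"tx":0,"ty":0,"tz":-0.2,"rx":0,"ry":0,"rz":0,"fingers":0},{"tx":0,"ty":0,"tz":-0.2,"rx":0,"ry":0,"rz":0,"fingers":0},{"tx":0,"ty":0,"tz":-0.1,"rx":0,"ry":0,"rz":0,"fingers":0},{"tx":0,"ty":0,"tz":-0.08,"rx":0,"ry":0,"rz":0,"fingers":0}]'| grep -E 'pos|con'
python3 -c "from h import *;avg()"
```

```text
position: [0.4706, 0.2837, 0.1319]
contact_force: [-0.0, 0.7, 1.8]
F [-0.61 -0.09  1.65] +- [0.23 0.21 0.15] tipz 0.1185 t 9.775
```

The key now pushes back with 1.65 N at 118.5 mm, where before it gave nothing, so it is up. Next I'll retreat and look.

```bash

python3 -m jog '[{"tx":0,"ty":0,"tz":-0.3,"rx":0,"ry":0,"rz":0,"fingers":0},{"tx":0,"ty":0,"tz":-0.6,"rx":0,"ry":0,"rz":0,"fingers":0},{"tx":0,"ty":0,"tz":-1,"rx":0,"ry":0,"rz":0,"fingers":0},{"tx":0,"ty":0,"tz":-1,"rx":0,"ry":0,"rz":0,"fingers":0},{"tx":0,"ty":0,"tz":-1,"rx":0,"ry":0,"rz":0,"fingers":0}]'| grep -E 'pos|con'
python3 -c "
from h import *;from rig import *
avg()
cv2.imwrite('pics/e.png',cv2.resize(grab_frame('side')['image'][170:250,180:320,::-1],None,fx=5,fy=5,interpolation=2))"
```

```text
position: [0.4705, 0.2836, 0.2122]
contact_force: [-1.3, 0.2, -0.7]
F [0.11 0.16 0.01] +- [0.24 0.26 0.15] tipz 0.198 t 10.8
```

View pics/e.png

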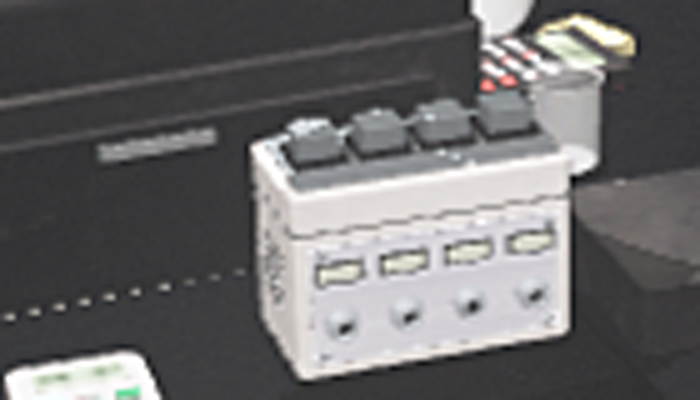

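The side view shows all four caps level, at crop pixels (315,140), (378,130), (442,122) and (505,112), and the fourth now stands as high as the others. The arm is clear of everything.

```bash
python3 -c "
from rig import *
print(hand_in())"
```

```text
the job is handed in; nothing more can be done
None
```

The latched key was the one nearest the network switch; I pressed it to its stop and it sprang up, a light tap and a side picture show it level with the other three, and the job is handed in with the arm clear (no verdict was returned).

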